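# Switch the ball feeder to its other tray

## Task

The ball feeder on the breadboard is set to run into one tray, and the three steel balls waiting in its chute belong in the other tray. First press the raised end of the seesaw gate down with a fingertip so that it rocks over its pivot and stays over; then push the upright tab of the release gate sideways until the gate is fully open, so that all three balls roll down into the other tray and come to rest. Grasp and lift nothing, do not touch the balls, and leave the lens mount, jar and screwdriver where they are.

Things in the scene. Friction and masses are not known exactly. Their poses are not given: they have to be found in the camera images.
- feeder: The fixed ball feeder on a T-shaped base 12 mm thick (cross bar 120 x 410 mm, stem to x=+230 mm). Origin on the table under the middle of the seesaw's pivot; +x: away from the robot, up the feed chute; +y: to the left tray. The chute (32 mm wide, walls 14 mm high) falls towards -x at 0.12 rad to its exit at x=+12 mm, y=0, its floor 115 mm above the table, over the seesaw's middle.
- seesaw (a joint): Tilt of the seesaw gate, an open-ended trough 220 mm long (feeder y), 42 wide, pivot along feeder x, 85 above the table. +0.22 rad (stop): left (+y) end up, feeds the right tray; -0.22: right end up, feeds the left tray. At the start it rests at, or just falls to, a stop. A weight on a mast (36 mm wide, top 100 above the pivot, x=-23) makes it tip over and stay once past level. Pressing a pad takes under 2 N.
- left_pad (a point): Centre of the top face of the seesaw's left thumb pad, a black plate 48 mm (x) by 36 mm (y), 5 mm thick, on the trough's robot side near its left end: 45 mm towards -x and 90 mm towards +y from the pivot, 22 mm above it when level. It moves up and down with the seesaw, about 20 mm either way from level; the point's axes turn with it.
- right_pad (a point): The same point on the right thumb pad (90 mm towards -y).
- gate (a joint): Travel of the release gate: 0 closed (blade across the chute, holding the balls back), 0.04 m fully open (stop). Slides towards feeder +y; friction 1.5 N holds it where it is left.
- gate_tab (a point): Centre of the top of the release gate's upright black tab, 24 mm (x) by 10 (y), 38 high, standing on the blade. Closed, it is 90 mm towards +x and 55 mm towards +y from the feeder's origin, 186 mm above the table. Push its -y face, which looks to the chute, towards +y. The blade's top is 38 mm and the waiting balls' tops are 35 mm or more below this point.
- left_tray (a point): Centre of the inner floor of the left catch tray (80 by 76 mm inside), 155 mm towards feeder +y, 16 mm above the table; walls 32 mm (inner), 46 mm (sides) and 66 mm (outer) above the floor.
- right_tray (a point): The same point of the right catch tray, 155 mm towards feeder -y.
- ball1: Steel ball, 20 mm in diameter, 33 g, waiting in the chute against the gate's blade. Origin at its centre.
- ball2: The same, second in the row.
- ball3: The same, last and highest in the row.
- lens_mount: Bystander: lens in a black ring on a post and round foot, 86 mm high, foot 36 mm in diameter, loose on the table beyond the left tray. Origin under its foot.
- jar: Bystander: small capped jar, 42 mm in diameter, 55 mm high, loose on the table beyond the right tray. Origin under its centre.
- driver: Bystander: screwdriver with a black handle, 150 mm long, lying on the table on the robot's side of the feeder. Origin at its middle, on the table; it lies along its own x.

How it is judged:
By the outcome, as a careful person would: the job done as asked, in the order asked, and still so for the second after the job is handed in, with the robot touching nothing.
It also fails if it takes over 38 s, if anything falls off the work surface, if the arm or the gripper's body presses on something with over 40 N, if the wrist force passes 120 N, or if a joint passes its speed limit or range.

## Robot

A 6-joint arm with a two-finger parallel gripper is mounted at the origin on the work surface. World frame = base frame: x ahead of the robot, y to its left, z up, the work surface at z = 0. Lengths are in m, angles in degrees, forces in N, time in s.
With the tool pointing down it reaches from about 0.325 to 0.9 m from the base axis. Payload 3.5 kg.
Tool frame: the origin (TCP) lies midway between the tips of the shut fingers; the grasp point (between the pads) lies 19 mm behind it (grasp_offset is the distance from the TCP to the grasp point, in m); y points along the fingers, x is the direction in which the jaws open and shut, and the axes are right-handed (so a half turn about y gives the same grasp; the last joint's range is limited). The gripper opens to 85 mm and grips with 20 to 120 N. Pads are 22 mm wide; open, the fingers measure 114 mm over their backs; the gripper's body (76 mm by 85 mm) begins 54 mm behind the grasp point. The pads swing forward as they close: fully open they stand 13 mm farther back than shut.
Start: joints at [63.06, 15.837, -1.513, 72.651, 0, 84.076], TCP at [0.224, 0.583, 0.231] pointing down, gripper open.
Joint ranges: [-178.77, 178.77], [-48.84, 107.48], [-61.69, 71.31], [-111.58, 123.2], [-90, 87.43], [-180, 180]. Speed limits (degrees/s): [147.25, 147.25, 180, 180, 180, 180].

## Interface

Orientations are given as [roll, pitch, yaw] about the fixed x, y, z axes, in that order (R = Rz(yaw) Ry(pitch) Rx(roll)).
In Python, from cell import * gives the robot as it stands. The module is installed in compiled form; this text tells all that it offers. Calls block until the motion is done:
- reach(position, orientation): joint-space move of the TCP to a pose.
- movel(position, vel=0.15, frame=None): straight line of the TCP; frame=None keeps the orientation; vel is the mean speed in m/s.
- goto_joints(angles): joint-space move.
- grip(opening): opening from 0.0 (shut) to 1.0 (fully open); the grip force is fixed at half the most; returns when the fingers have stopped.
- wait(seconds).
- solve_ik(position, orientation): joint angles nearest the present ones, or None.
- state(): the state.
- camera(name): name is "side" or "top"; returns the picture (400x640x3 uint8, blue, green, red); there is no depth.
- camera_info(name): a dict with "camera_matrix" (3x3 intrinsics, pixels), "rvec" (rotation vector, rad) and "tvec" (3), from world to camera coordinates, as OpenCV has them. Camera axes: x right, y down, z forward; pixel columns grow to the right and rows downward; lengths in m; the calibration is good to about 2 mm. A picture is of the moment at which its call begins. camera_info takes no time and is no camera call.
A pose or a line that the arm cannot do raises PlanningError and nothing moves.
- hand_in(): hands the job in, once; it reports no verdict.
Trained networks look in the newest picture that a camera, given by its name, has taken for a name from the list of things; names that differ only in an ending like _2 or _b are one class to them, and where a whole thing is asked for, a point or a joint stands for the part that bears it (a point fixed in the world has none). Each returns a list of dicts, best first, with "p" (0 to 1); they miss things now and then, are a little off and sometimes report something else, mostly with a low value. They report only what shows in the picture. A call takes as long as a camera call.
- recognise(label, camera): "location" ([column, row] in pixels, amid what is visible of it).
- trace(label, camera): "mask" (400x640 bool, what is visible of it) and "location" ([column, row] in pixels, amid what is visible of it).
The state is a dict: "clock": time; "joint_pos": joint angles; "joint_velocities": joint speeds; "tau": joint torques, N m; "position": TCP position; "eef_rot": TCP orientation; "force": force on the tool from outside, world axes, zero at the start; "moment": the same for the moment, N m; "finger_gap": opening from 0.0 (shut) to 1.0 (fully open).
Only numpy, scipy, OpenCV 4.12 (cv2) and the standard library are available. Lean on these libraries where they do the work, as an engineer would, in place of code of your own. Each camera call takes 0.05 s, during which the arm holds its last target.

## Working session

There is one attempt and no reset: what is moved stays moved. The work goes in short steps, each a Python script; the robot and the scene stay as the last script left them, time stands still between calls to the robot, and variables do not carry over. Pictures are saved under pics/ and viewed, and the job is handed in when it is done.

```bash
mkdir -p pics; python3 - <<'E'
from cell import *
import cv2
for n in ("side","top"):
    im=camera(n); cv2.imwrite(f"pics/{n}0.png",im)
    i=camera_info(n); print(n,i)
    for l in ["left_pad","right_pad","gate_tab","ball1","left_tray","right_tray","seesaw","feeder","lens_mount","jar","driver"]:
        r=recognise(l,n); print(l,[(([round(float(v)) for v in d["location"]]),round(d["p"],2)) for d in r[:4]])
print(state())
E
```

```text
side {'camera_matrix': array([[376.42709661,   0.        , 320.43714999],
       [  0.        , 376.42709661, 202.41572074],
       [  0.        ,   0.        ,   1.        ]]), 'rvec': array([ 2.27512651, -0.32372972,  0.13228414]), 'tvec': array([-0.53984529,  0.23671703,  0.64695349])}
left_pad [([346, 312], 0.95), ([278, 320], 0.23)]
right_pad [([351, 315], 0.64)]
gate_tab [([409, 249], 0.91), ([446, 270], 0.19)]
ball1 [([448, 271], 0.5)]
left_tray [([372, 312], 0.58), ([350, 311], 0.31)]
right_tray [([370, 310], 0.6), ([409, 244], 0.48)]
seesaw [([349, 312], 0.83)]
feeder [([373, 306], 0.68)]
lens_mount [([418, 228], 0.89)]
jar [([460, 386], 0.83), ([370, 310], 0.52)]
driver [([279, 316], 0.83), ([373, 311], 0.74)]
top {'camera_matrix': array([[398.647165  ,   0.        , 312.29442576],
       [  0.        , 398.647165  , 199.0143621 ],
       [  0.        ,   0.        ,   1.        ]]), 'rvec': array([ 2.11091918, -2.12379409,  0.21546051]), 'tvec': array([0.07199339, 0.58233444, 0.93505447])}
left_pad [([399, 202], 0.82)]
right_pad [([397, 201], 0.68), ([447, 160], 0.18)]
gat
[... 292 characters left out ...]
1, 205], 0.61)]
driver [([378, 250], 0.7)]
{'clock': 1.2, 'joint_pos': array([ 6.30615764e+01,  1.58356000e+01, -1.51318395e+00,  7.26509635e+01,
       -2.83757671e-05,  8.40764704e+01]), 'joint_velocities': array([-0.08348269,  0.08753708,  0.01120668, -0.00444864,  0.06462595,
        0.00988467]), 'tau': array([ 8.69775577e-04, -4.45502758e+01,  2.95563000e+01,  1.04265942e-03,
        5.30700049e-05,  7.21960678e-07]), 'position': array([0.22412905, 0.58342271, 0.2313189 ]), 'eef_rot': array([-9.00000543e+01, -2.48297350e-04,  6.89851060e+01]), 'force': array([0.07739316, 0.62005458, 0.48040225]), 'moment': array([ 0.0509005 , -0.04382741,  0.01448804]), 'finger_gap': 1.000856602704173}
```

View pics/side0.png

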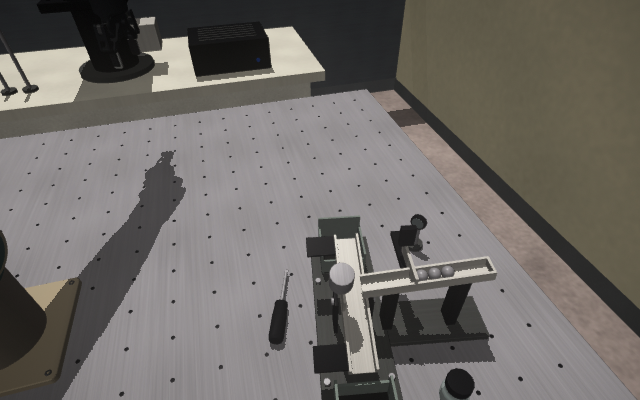

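View pics/top0.png

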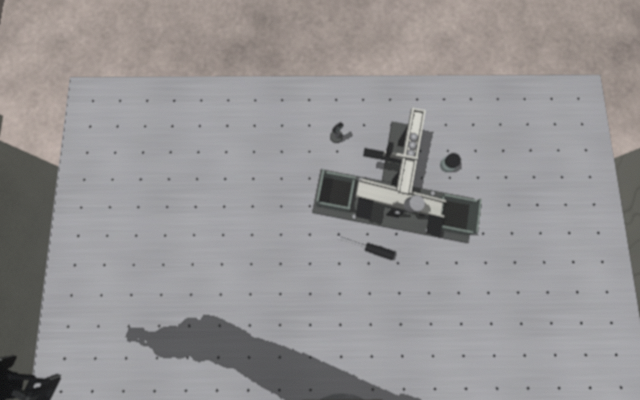

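```bash
python3 - <<'E'
import cv2
a=cv2.imread("pics/side0.png")[180:400,220:540];cv2.imwrite("pics/side0z.png",cv2.resize(a,None,fx=2.5,fy=2.5,interpolation=cv2.INTER_CUBIC))
a=cv2.imread("pics/top0.png")[90:290,300:520];cv2.imwrite("pics/top0z.png",cv2.resize(a,None,fx=3,fy=3,interpolation=cv2.INTER_CUBIC))
E
```

```text
(no output)
```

View pics/side0z.png

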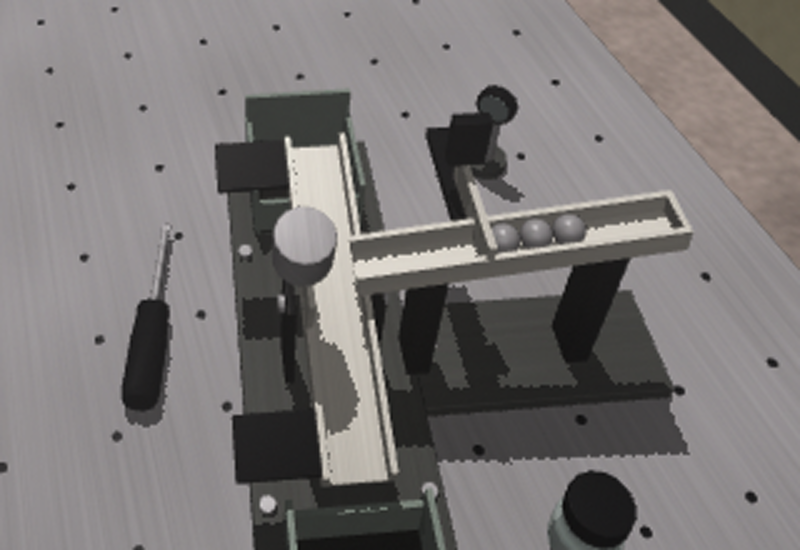

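View pics/top0z.png

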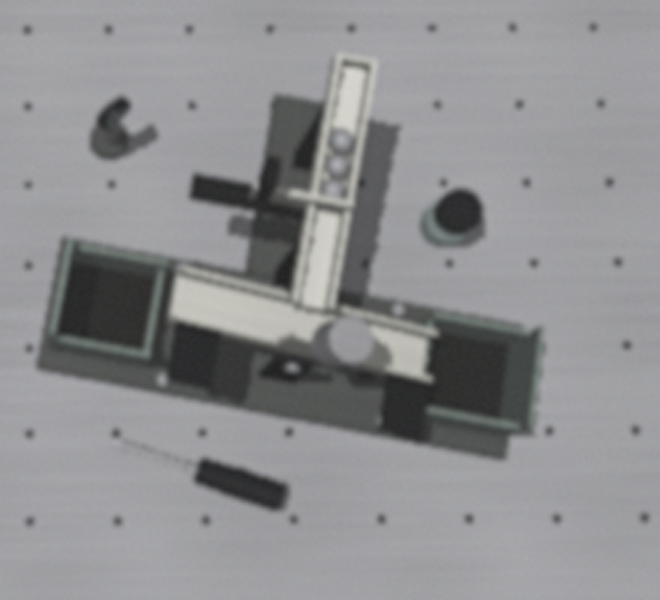

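```bash
cat > h.py <<'E'
import numpy as np, cv2
from scipy.optimize import least_squares
from cell import camera_info
I={n:camera_info(n) for n in("side","top")}
def proj(n,P):
    i=I[n]; return cv2.projectPoints(np.atleast_2d(np.array(P,float)),i["rvec"],i["tvec"],i["camera_matrix"],None)[0].reshape(-1,2)
def saw(p,th):  # relative to pivot, in feeder axes; th>0 -> +y end up
    x,y,z=p; c,s=np.cos(th),np.sin(th)
    return [x,c*y-s*z,0.085+s*y+c*z]
def world(P,q):
    P=np.atleast_2d(np.array(P,float)); c,s=np.cos(q[2]),np.sin(q[2])
    return np.c_[q[0]+c*P[:,0]-s*P[:,1],q[1]+s*P[:,0]+c*P[:,1],P[:,2]]
def padc(sgn,th): return [saw((-.045+a*.024,sgn*.09+b*.018,.022),th) for a,b in((-1,1),(1,1),(1,-1),(-1,-1))]
E
cat > fit.py <<'E'
from h import *
S=lambda u,v:(220+u/2.5,180+v/2.5)
T=lambda u,v:(300+u/3,90+v/3)
th=.22
obs=[]
for p,uv in zip(padc(1,th),[(217,143),None,None,(219,187)]):
    if uv: obs.append(("side",p,S(*uv)))
for p,uv in zip(padc(-1,th),[(234,415),None,None,(236,478)]):
    if uv: obs.append(("side",p,S(*uv)))
obs+=[("top",[-.06,.205,.012],T(37,368)),("top",[-.06,-.205,.012],T(505,458)),
 ("top",saw((-.023,0,.1),th),T(351,338)),("side",saw((-.023,0,.1),th),S(304,234)),
 ("top",[.09,.055,.186],T(222,184)),("side",[.09,.055,.186],S(472,122)),
 ("side",[.09+.018,0,.138],S(504,236)),("side",[.09+.058,0,.1425],S(569,228)),
 ("side",saw((.021,.11,.02),th),S(342,135)),("side",[.012,-.016,.115],S(364,285))]
def res(q): return np.concatenate([ (proj(n,world(p,q))[0]-uv) for n,p,uv in obs])
r=least_squares(res,[.6,-.15,-.2],loss="soft_l1")
print(r.x,np.degrees(r.x[2]),r.cost)
for o,e in zip(obs,res(r.x).reshape(-1,2)): print(o[0],np.round(o[1],3),np.round(e,1))
np.save("q.npy",r.x); q=r.x
for n,f,(u0,v0),(w,h_) in(("side",2.5,(220,180),(320,220)),("top",3,(300,90),(220,200))):
    im=cv2.resize(cv2.imread(f"pics/{n}0.png")[v0:v0+h_,u0:u0+w],None,fx=f,fy=f)
    def poly(P,c):
        uv=((proj(n,world(P,q))-[u0,v0])*f).astype(int); cv2.polylines(im,[uv],True,c,1)
    poly(padc(1,th),(0,0,255)); poly(padc(-1,th),(0,255,0))
    poly([[.09+a*.012,.055+b*.005,.186] for a,b in((-1,1),(1,1),(1,-1),(-1,-1))],(0,255,255))
    poly([[-.06,.205,.012],[.06,.205,.012],[.06,-.205,.012],[-.06,-.205,.012]],(255,0,0))
    for s in(1,-1): poly([[a*.04,s*.155+b*.038,.016] for a,b in((-1,1),(1,1),(1,-1),(-1,-1))],(255,0,255))
    poly([[.012,.016,.115],[.23,.016,.115+.218*.12],[.23,-.016,.115+.218*.12],[.012,-.016,.115]],(255,255,0))
    cv2.imwrite(f"pics/ov_{n}.png",im)
E
python3 fit.py
```

```text
[ 0.57517626 -0.14282619 -0.19911135] -11.408239991633332 33.29195289895346
side [-0.069  0.101  0.13 ] [-1.3 -0.3]
side [-0.069  0.065  0.122] [-0.9  0.8]
side [-0.069 -0.075  0.091] [-1.1 -0.8]
side [-0.069 -0.11   0.083] [-0.1  0.9]
top [-0.06   0.205  0.012] [-0.6 -0.3]
top [-0.06  -0.205  0.012] [0.8 0.1]
top [-0.023 -0.022  0.183] [ 0.6 -0.1]
side [-0.023 -0.022  0.183] [ 0.1 -0.5]
top [0.09  0.055 0.186] [16.9 -4.5]
side [0.09  0.055 0.186] [-0.3 -2. ]
side [0.108 0.    0.138] [ 3.1 -0.5]
side [0.148 0.    0.142] [ 3.5 -1. ]
side [0.021 0.103 0.129] [ 0.6 -0.9]
side [ 0.012 -0.016  0.115] [-2.6  2.2]
```

View overlays.

View pics/ov_side.png

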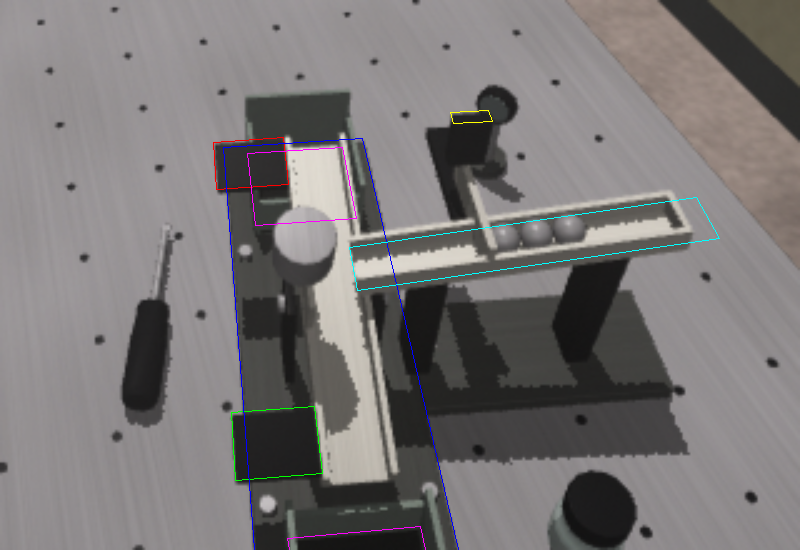

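View pics/ov_top.png

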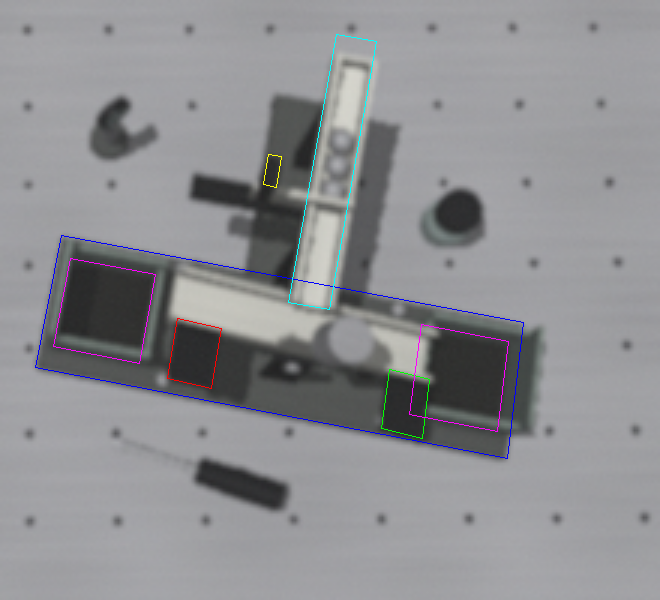

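```bash
cat >> h.py <<'E'
from scipy.spatial.transform import Rotation as Ro
q=np.load("q.npy") if __import__("os").path.exists("q.npy") else None
def W(x,y,z): return world([[x,y,z]],q)[0].tolist()
def ori(t,sx=1):
    t=np.radians(t); Y=np.array([0,-np.sin(t),-np.cos(t)]); X=np.array([sx,0,0.]); Z=np.cross(X,Y)
    R=Ro.from_euler("z",q[2]).as_matrix()@np.c_[X,Y,Z]
    return Ro.from_matrix(R).as_euler("xyz",degrees=True).tolist()
E
python3 - <<'E'
from h import *
from cell import *
for sx in(1,-1):
    for p,t in(((-.05,.082,.21),10),((-.05,.082,.096),10),((.09,.024,.25),0),((.09,.085,.163),0)):
        print(sx,W(*p),ori(t,sx),solve_ik(W(*p),ori(t,sx)))
print(state()["clock"])
E
```

```text
1 [0.5423835873137958, -0.05255636936587035, 0.21] [-99.99999999999999, 0.0, -11.408239991633325] [ -7.01544926   9.51698431 -12.62861707  68.6281605   -9.97032337
  94.46028523]
1 [0.5423835873137958, -0.05255636936587035, 0.096] [-99.99999999999999, 0.0, -11.408239991633325] [ -7.01544926  15.15145692 -20.49191401  55.13039095  -9.97032337
  94.46028523]
1 [0.6681452683603412, -0.13710221243545587, 0.25] [-90.0, 0.0, -11.40823999163335] [-1.70223376e+01  2.12294338e+01  8.09856309e+00  7.68691293e+01
  2.54444375e-14  8.43859024e+01]
1 [0.6802109656374524, -0.07730740539322928, 0.163] [-90.0, 0.0, -11.40823999163335] [-1.18902181e+01  2.40232669e+01  1.54967007e+00  6.75264032e+01
  2.54444375e-14  8.95180219e+01]
-1 [0.5423835873137958, -0.05255636936587035, 0.21] [-80.00000000000001, 0.0, 168.59176000836666] [ -7.01544926   9.51698431 -12.62861707  68.6281605   -9.97032337
 -85.53971477]
-1 [0.5423835873137958, -0.05255636936587035, 0.096] [-80.00000000000001, 0.0, 168.59176000836666] [ -7.01544926  15.15145692 -20.49191401  55.13039095  -9.97032337
 -85.53971477]
-1 [0.6681452683603412, -0.13710221243545587, 0.25] [-90.00000000000001, 0.0, 168.59176000836663] [-17.02233758  21.22943382   8.09856309  76.86912927   0.
 -95.61409758]
-1 [0.6802109656374524, -0.07730740539322928, 0.163] [-90.00000000000001, 0.0, 168.59176000836663] [-11.89021805  24.0232669    1.54967007  67.52640317   0.
 -90.48197806]
1.2
```

```bash
python3 - <<'E'
from h import *
from cell import *
grip(0.0)
reach(W(-.05,.082,.21),ori(10))
s=state(); print(s["clock"],s["position"],s["force"],s["finger_gap"])
cv2.imwrite("pics/side1.png",camera("side"))
movel(W(-.05,.082,.140),vel=.15)
for z in np.arange(.132,.0939,-.004):
    movel(W(-.05,.082,z),vel=.04)
    s=state(); print(round(z,3),round(s["clock"],2),np.round(s["position"],4),np.round(s["force"],2))
    if np.linalg.norm(s["force"])>15: break
cv2.imwrite("pics/side2.png",camera("side"));cv2.imwrite("pics/top2.png",camera("top"))
E
```

```text
4.4833 [ 0.54249118 -0.05182997  0.21002018] [-0.09561745  0.79441007 -0.14628369] 0.002514870688000928
0.132 5.5 [ 0.5425 -0.0526  0.1322] [ 0.18  0.31 -0.07]
0.128 5.75 [ 0.5423 -0.0527  0.1279] [-0.16  0.22  0.5 ]
0.124 6.0 [ 0.5421 -0.0526  0.1236] [-1.13 -0.22  0.51]
0.12 6.25 [ 0.542  -0.0525  0.1196] [ 0.03 -0.06  0.54]
0.116 6.5 [ 0.5421 -0.0525  0.1156] [ 0.16 -0.91 -0.13]
0.112 6.75 [ 0.5421 -0.0525  0.1116] [ 1.13 -0.48  0.32]
0.108 7.0 [ 0.542  -0.0525  0.1076] [-0.31  0.29 -0.17]
0.104 7.25 [ 0.5421 -0.0525  0.1036] [ 0.46 -0.67  0.33]
0.1 7.5 [ 0.5421 -0.0525  0.0996] [-0.19 -0.56 -0.18]
0.096 7.75 [ 0.542  -0.0525  0.0956] [-1.17  0.54  0.62]
```

View pics/side2.png

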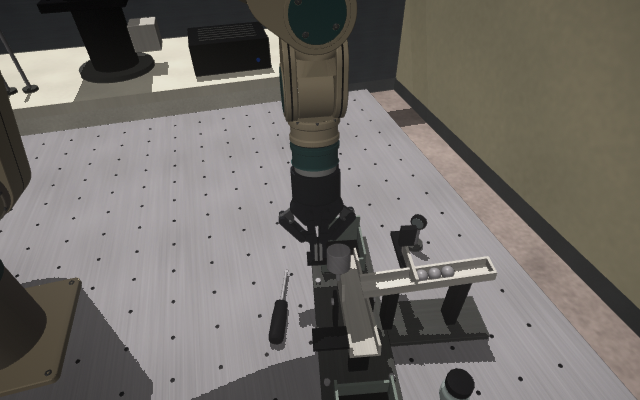

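View pics/top2.png

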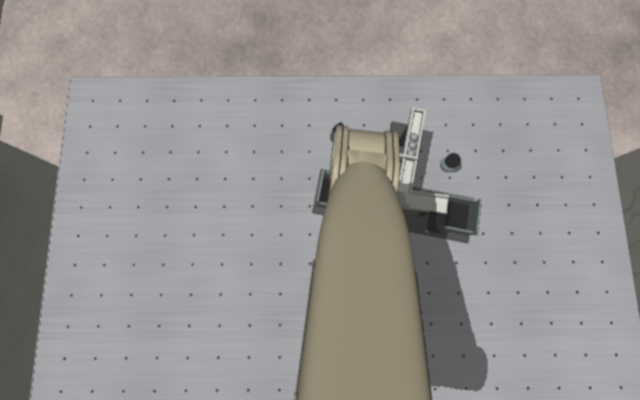

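```bash
python3 - <<'E'
from h import *
from cell import *
movel(W(-.05,.088,.20),vel=.15)
movel(W(-.05,.088,.28),vel=.2)
reach(W(.09,.022,.27),ori(0))
s=state(); print(s["clock"],s["position"],s["force"])
cv2.imwrite("pics/side3.png",camera("side"))
a=cv2.imread("pics/side3.png")[180:400,220:540];cv2.imwrite("pics/side3z.png",cv2.resize(a,None,fx=2.5,fy=2.5,interpolation=cv2.INTER_CUBIC))
E
```

```text
9.9167 [ 0.6666056  -0.13923875  0.26723409] [ 0.1019819  -0.12657176  0.16011368]
```

View pics/side3z.png

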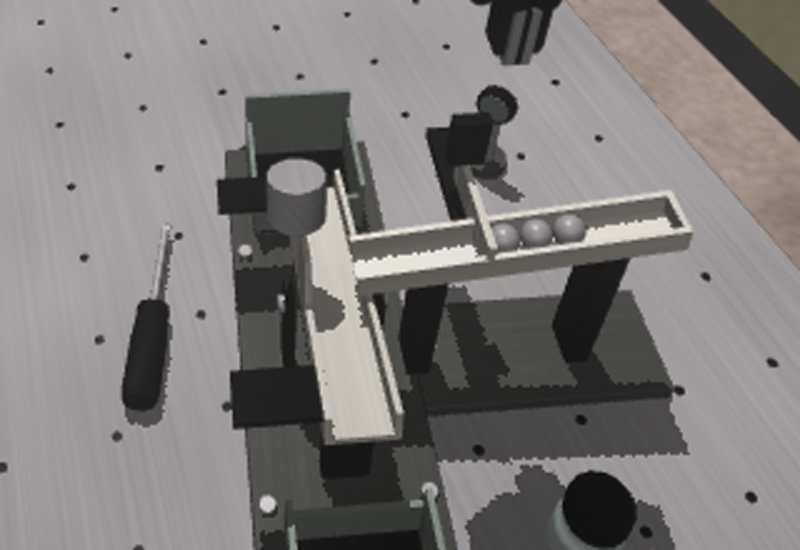

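The seesaw is over and has stayed there: the weight has moved left to about (296,190) in the crop, and the right pad is up at about (275,398). The driver hasn't moved. Next I'll push the gate tab.

```bash
python3 - <<'E'
from h import *
from cell import *
movel(W(.09,.024,.165),vel=.12)
s=state(); print(s["clock"],np.round(s["position"],4),s["force"])
cv2.imwrite("pics/side4.png",camera("side"))
a=cv2.imread("pics/side4.png")[180:400,220:540];cv2.imwrite("pics/side4z.png",cv2.resize(a,None,fx=2.5,fy=2.5,interpolation=cv2.INTER_CUBIC))
E
```

```text
10.9917 [ 0.6689 -0.1372  0.1662] [ 0.18186669 -0.67794372 -0.23844323]
```

View pics/side4z.png

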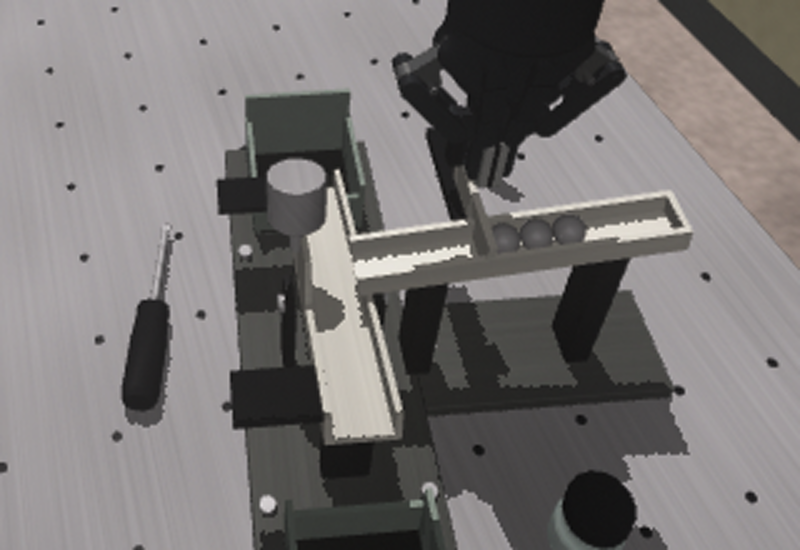

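```bash
python3 - <<'E'
from h import *
from cell import state
P=[state()["position"].tolist(),W(.09,.024,.165),W(.075,.013,.165),W(.105,.013,.165),W(.078,.05,.165),W(.102,.05,.165),W(.09,.05,.186)]
print(((proj("side",P)-[220,180])*2.5).round())
E
```

```text
[[481. 176.]
 [479. 177.]
 [459. 193.]
 [509. 190.]
 [450. 147.]
 [487. 145.]
 [473. 123.]]
```

```bash
python3 - <<'E'
from h import *
from cell import *
n=[-np.sin(q[2]),np.cos(q[2]),0]
for y in list(np.arange(.030,.0741,.004))+list(np.arange(.076,.0881,.002)):
    movel(W(.088,y,.165),vel=.05)
    s=state(); f=s["force"]@n
    p=world([[0,0,0]],[0,0,-q[2]])  # noqa
    d=np.array(s["position"])[:2]-q[:2]; yy=-np.sin(q[2])*d[0]+np.cos(q[2])*d[1]
    print(round(y,3),round(s["clock"],2),round(yy,4),np.round(s["force"],1),round(f,1))
    if f<-8: break
cv2.imwrite("pics/side5.png",camera("side"))
a=cv2.imread("pics/side5.png")[180:400,220:540];cv2.imwrite("pics/side5z.png",cv2.resize(a,None,fx=2.5,fy=2.5,interpolation=cv2.INTER_CUBIC))
E
```

```text
0.03 11.32 0.0304 [-0.6  0.8  1. ] 0.6
0.034 11.57 0.0343 [ 0.1 -0.3 -0.8] -0.3
0.038 11.82 0.0382 [ 0.5 -0.1 -0.2] -0.0
0.042 12.07 0.0423 [-0.2  0.5  0. ] 0.5
0.046 12.32 0.0464 [-0.6  0.4 -0.4] 0.2
0.05 12.57 0.0505 [0.6 0.4 0.3] 0.5
0.054 12.82 0.0545 [-0.2  0.1 -0.3] 0.0
0.058 13.07 0.0585 [ 0.7 -0.3  0.2] -0.1
0.062 13.32 0.0625 [-0.2 -0.  -0.7] -0.1
0.066 13.57 0.0665 [-0.8 -0.3  0.3] -0.4
0.07 13.82 0.0704 [0.4 0.7 0.3] 0.8
0.074 14.07 0.0745 [-1.3  0.5  0.5] 0.2
0.076 14.32 0.0761 [ 0.4 -0.6 -0. ] -0.5
0.078 14.57 0.0781 [-0.4 -1.4  0. ] -1.5
0.08 14.82 0.0783 [-0.6 -5.1  0.6] -5.1
0.082 15.07 0.0784 [-2.2 -9.7  0.6] -10.0
```

View pics/side5z.png

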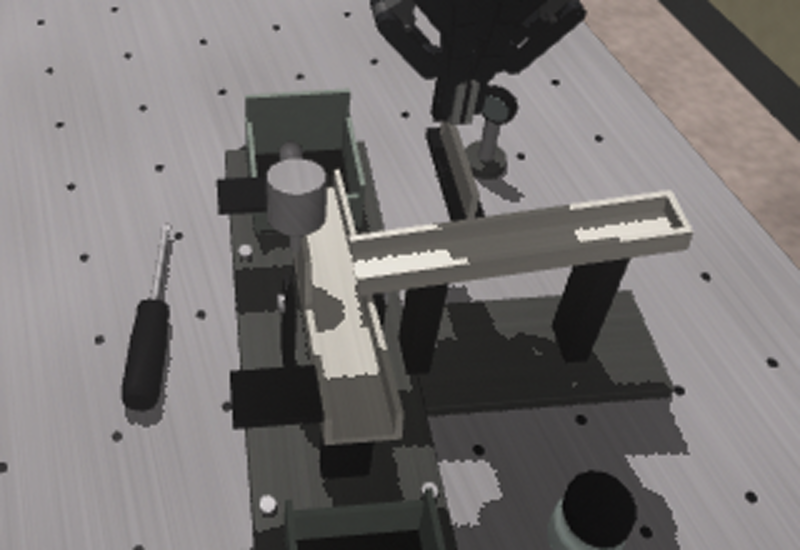

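The gate reached its stop: force rose at y = 0.078, where full opening was predicted. The chute is empty and one ball shows by the left tray at about (290,152). I'll back off, retract and look again.

```bash
python3 - <<'E'
from h import *
from cell import *
movel(W(.088,.068,.165),vel=.08)
movel(W(.088,.066,.30),vel=.2)
p=W(-.03,-.30,.34)
reach([.42,-.38,.36],[-90,0,-40])
s=state(); print(s["clock"],s["position"],s["force"])
for n in("side","top"):
    im=camera(n); cv2.imwrite(f"pics/{n}6.png",im)
    r=recognise("ball1",n); print(n,[(np.round(d["location"]),round(d["p"],2)) for d in r])
    r=recognise("gate_tab",n); print(n,[(np.round(d["location"]),round(d["p"],2)) for d in r])
print("open tab pred",proj("side",world([[.09,.095,.186],[.09,.055,.186]],q)),"tray",proj("side",W(0,.155,.026)),proj("top",W(0,.155,.026)))
a=cv2.imread("pics/side6.png")[180:400,220:540];cv2.imwrite("pics/side6z.png",cv2.resize(a,None,fx=2.5,fy=2.5,interpolation=cv2.INTER_CUBIC))
a=cv2.imread("pics/top6.png")[90:290,300:520];cv2.imwrite("pics/top6z.png",cv2.resize(a,None,fx=3,fy=3,interpolation=cv2.INTER_CUBIC))
E
```

```text
17.7083 [ 0.42056768 -0.37943069  0.3595202 ] [ 1.51977743 -0.71002592  0.87451675]
side [(array([332., 241.]), 0.4)]
side [(array([402., 229.]), 0.58)]
top [(array([331., 191.]), 0.62)]
top [(array([320., 194.]), 0.7), (array([377., 152.]), 0.5)]
open tab pred [[402.22112641 209.3359307 ]
 [408.47526294 226.77866779]] tray [[340.27824652 250.60685588]] [[335.17875136 192.62166473]]
```

View pics/side6z.png

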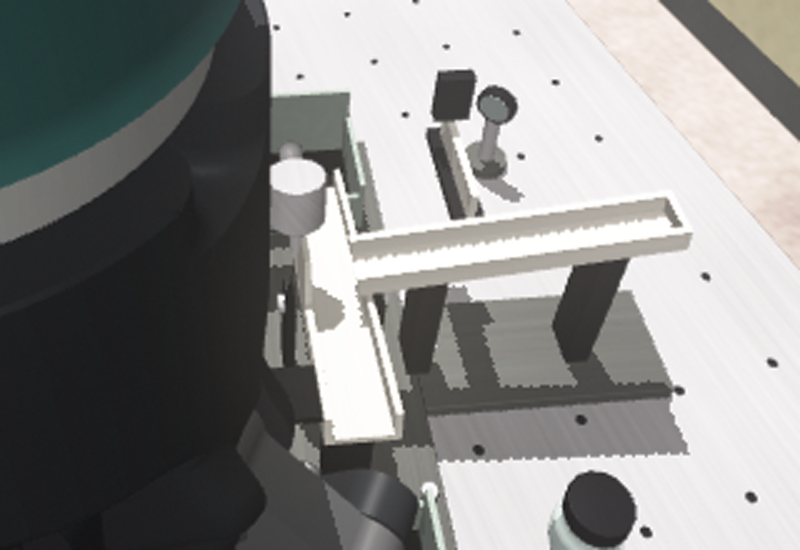

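View pics/top6z.png

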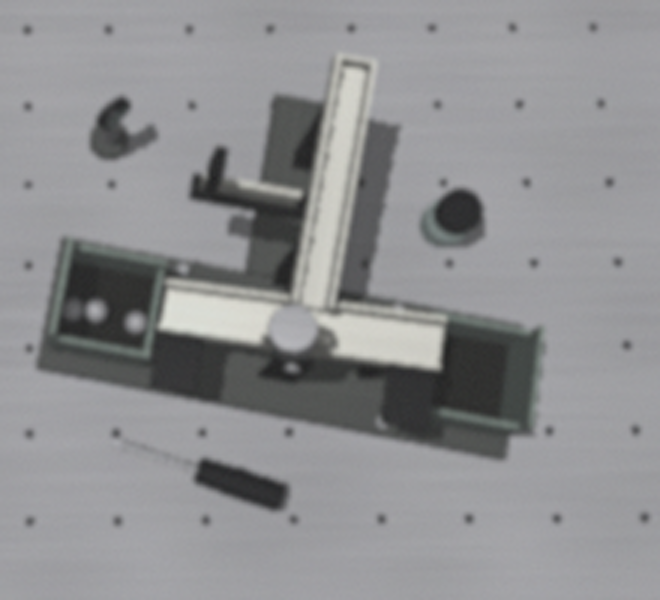

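```bash
python3 - <<'E'
from h import *
from cell import *
print(((proj("top",[W(.09,.055,.186),W(.09,.095,.186)])-[300,90])*3).round())
wait(1.5)
a=camera("top"); b=cv2.imread("pics/top6.png")
d=cv2.absdiff(a,b)[90:290,300:520].max(2); print("max diff crop",d.max(),(d>20).sum())
c=a[160:220,305:370]; cv2.imwrite("pics/tray7.png",cv2.resize(cv2.convertScaleAbs(c,alpha=1.8),None,fx=9,fy=9,interpolation=cv2.INTER_CUBIC))
print(state()["clock"])
E
```

```text
[[273. 171.]
 [219. 161.]]
max diff crop 7 0
19.5583
```

View pics/tray7.png

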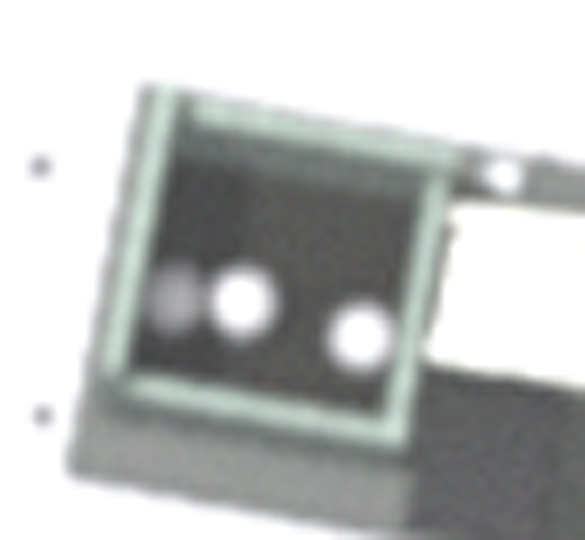

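The picture shows three balls in the left tray at about (175,300), (243,300) and (361,335) in the crop. Nothing moved over the 1.5 s, and the tab is where full opening should put it. I'm handing in.

```bash
python3 -c "
from cell import *
hand_in(); print(state()['clock'])"
```

```text
the job is handed in; nothing more can be done
the job is handed in; nothing more can be done
```

The job is done and handed in: all three balls are at rest in the left tray, about 19.6 s into the 38 s allowed.

- **Seesaw:** I pressed the raised left pad down with the shut fingertips. It tipped over its pivot and was still over after I lifted away.
- **Gate:** I pushed the tab towards +y until it hit the stop. The force rose to about 10 N at the stop, and the tab's final position matched the predicted 40 mm travel.
- **Last checks:** Pictures 1.5 s apart showed no movement, with the chute and right tray empty. The lens mount, jar and screwdriver were where they started, and the arm was clear of everything.

**Checks that disagreed:** some of the networks' detections were wrong, for example naming the left tray's contents as the gate tab. I relied on a model of the feeder fitted to the pictures instead. The ball detector reported only one location in the tray, so I counted the three balls by eye in the top picture. One of the three lies in shadow, so it is dimmer. In the last side picture the arm partly hid the left tray.

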